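# Roll the postal tube into the yellow bay

### The job

Roll the cardboard postal tube along the packing mat until it lies at rest inside the yellow painted outline, no part of it sticking out over the outer edge of the yellow line as seen from above. Roll it with the fingertips on its top (touch it only on its upper third, as often as you like), never grasp it or lift it off the mat, then take your hand away. Leave the cartons, boxes, bottle and tape roll around it where they stand.

Things in the scene. Friction and masses are not known exactly. Their poses are not given: they have to be found in the camera images.
- tube: brown cardboard postal tube with black bands and a white label, diameter 100 mm, length 260 mm, 0.3 to 0.6 kg, lying near the mat's middle between the two bays, within 4 degrees of parallel to them. Origin: its centre, on its axis, 53 mm above the table (its top line: 103 mm). x runs along it; y and z turn as it rolls. It rolls without slipping (100 mm of travel = 2.0 rad), 105 to 185 mm to go
- tube_end_a (a point): centre of one flat end of the tube, on its axis, 130 mm from the tube's centre (at the tube's -x). Rolling resistance is slight: left at rest the tube stays; at 0.1 m/s it coasts 1 to 3 cm
- tube_end_b (a point): centre of the other flat end, on the axis (at the tube's +x). A fingertip stuck to the tube's top moves twice as far as the tube's centre and so runs ahead off the top: the whole way takes several strokes
- yellow_bay: the target: rectangular outline in yellow paint, flat on the mat, 310 mm x 150 mm over the outside of its 12 mm wide line. Origin: its centre, on the mat's surface (3 mm above the table); frame: x along the outline's 310 mm length (parallel to the mat's short side and nearly to the tube), y across its 150 mm width, the way the tube rolls in or out; z up. The 100 mm wide tube lies inside with 25 mm to spare on either side
- blue_bay: a like outline in blue paint, not the target, on the other side of the tube; origin and axes as for the yellow one. Which bay is on the left and which on the right differs from run to run
- mat: flat black rubber packing mat, fixed, 350 mm x 500 mm, 3 mm thick, origin at its centre on the table; x along its 350 mm side, y along its 500 mm side; the bays lie 130 to 160 mm from its centre along +y and -y
- pink_carton: bystander: pink perfume carton 60 x 60 x 100 mm high, standing loose beyond the mat; origin at the centre of its underside
- gold_carton: bystander: gold and black perfume carton 50 x 70 x 90 mm high, standing loose beyond the mat; origin at the centre of its underside
- bottle: bystander: amber glass perfume bottle 35 x 60 mm, 106 mm high with its black cap, standing loose beyond the mat; origin at the centre of its underside
- tape_roll: bystander: roll of amber packing tape, 100 mm across, 48 mm high, lying flat and loose off the +y end of the mat; origin at the centre of its underside
- white_box: bystander: white carton 160 x 110 x 90 mm high, loose, off the mat's +y end; origin at the centre of its underside
- brown_box: bystander: brown carton 150 x 110 x 100 mm high, loose, off the mat's -y end; origin at the centre of its underside

How it is judged:
By the outcome, as a careful person would: the job done as asked, in the order asked, and still so for the second after the job is handed in, with the robot touching nothing.
It also fails if it takes over 64 s, if anything falls off the work surface, if the arm or the gripper's body presses on something with over 40 N, if the wrist force passes 120 N, or if a joint passes its speed limit or range.

### The arm

A 6-joint arm with a two-finger parallel gripper is mounted at the origin on the work surface. World frame = base frame: x ahead of the robot, y to its left, z up, the work surface at z = 0. Lengths are in m, angles in rad, forces in N, time in s.
With the tool pointing down it reaches from about 0.25 to 0.725 m from the base axis. Payload 9.7 kg.
Tool frame: the origin (TCP) lies at the very end of the fingers, on their centre line; the grasp point (between the pads) lies env.grip_depth behind it (env.grip_depth is the distance from the TCP to the grasp point, in m); z points along the fingers, y is the line along which they close (so a half turn about z gives the same grasp; the last joint's range is limited). The gripper opens to 85 mm and grips with 20 to 120 N. Pads are 22 mm wide; open, the fingers measure 114 mm over their backs; the gripper's body (76 mm by 85 mm) begins 54 mm behind the grasp point. The pads swing forward as they close: fully open they stand 13 mm farther back than shut.
Start: joints at [-1.236, 0.087, 0.176, 1.66, 0, 1.571], TCP at [0.181, -0.519, 0.206] pointing down, gripper open.
Joint ranges: [-3.13, 3.13], [-0.85, 1.81], [-1.15, 1.24], [-2.2, 2.28], [-1.44, 1.52], [-3.14, 3.14]. Speed limits (rad/s): [2.22, 2.22, 2.57, 3.14, 3.14, 3.14].

### API

Orientations are given as a rotation vector (axis times angle).
In Python, from bench import env gives the robot as it stands.
- The arm moves only by the tool apply_moves, never from a script. Its argument "series" is a list of rows, each an object of numbers: "wx", "wy", "wz": the turn, a rotation vector about the tool's x, y, z in rad; "tx", "ty", "tz": the shift along the tool's x, y, z in mm; "grip": the gripper command: -1 is fully open, 1 is shut, values between are in proportion. A call has 1 to 20 rows; each row is the pose to reach, as a shift and turn from the pose commanded when the call began, along the tool's axes at that moment; what a row does not reach only later rows make up. A row lasts 1/12 s, in which the tool goes at most 41.7 mm and 7.16 degrees, less where a joint would pass 70% of its speed; a pose out of reach is approached as far as the arm can. A call with a gripper value outside its range is refused whole. The fingers move at their own pace and stop on an object; "force" is the grip in N (left out, the last holds). Time passes only in rows, so rows that repeat a pose let the fingers close. It gives the time, the measured TCP pose, the force, the opening and the grip force at its end, in the units of the state.
- env.sense(): the state, without advancing time (a new reading comes with each control period).
- env.get_image(name): name is "scene" or "top"; returns a dict with "image" (420x560x3 uint8, blue, green, red), "K" (3x3 intrinsics, pixels), "origin" and "orientation" of the camera in the world. Camera axes: x right, y down, z forward; pixel columns grow to the right and rows downward; lengths in m; the calibration is good to about 2 mm. A picture is of the moment at which its call begins. There is no depth.
- env.hand_in(): hands the job in; it is judged then, once.
Trained networks look in the newest picture that a camera, given by its name, has taken for a name from the list of things; names that differ only in an ending like _2 or _b are one class to them, and where a whole thing is asked for, a point or a joint stands for the part that bears it (a point fixed in the world has none). Each returns a list of dicts, best first, with "score" (0 to 1); they miss things now and then, are a little off and sometimes report something else, mostly with a low value. They report only what shows in the picture. A call takes as long as a camera call.
- env.boxes_of(camera, label): "point" ([column, row] in pixels, amid what is visible of it).
- env.outline_of(camera, label): "region" (420x560 bool, what is visible of it) and "point" ([column, row] in pixels, amid what is visible of it).
- env.landmark_of(camera, label): "point" ([column, row] in pixels: a listed point, or the origin of a listed thing).
The state is a dict: "time_s": time; "qpos": joint angles; "qvel": joint speeds; "tau": joint torques, N m; "tcp_pos": TCP position; "orientation": TCP orientation; "force": force on the tool from outside, world axes, zero at the start; "ft_torque": the same for the moment, N m; "width": opening from 0.0 (shut) to 1.0 (fully open); "finger_force": force on a finger pad.
Only numpy, scipy, OpenCV 4.12 (cv2) and the standard library are available. Lean on these libraries where they do the work, as an engineer would, in place of code of your own. Each camera call takes 0.05 s, during which the arm holds its last target. There are 200 camera calls.

## Working session

There is one attempt and no reset: what is moved stays moved. The work goes in short steps, Python scripts to look and compute and a tool call to move; the robot and the scene stay as the last step left them, time stands still between calls to the robot, and variables do not carry over. Pictures are saved under pics/ and viewed, at most 10 in all, crops included, and the job is handed in when it is done.

Besides the shell and the picture viewer there is one more tool, called after ">>>" by a JSON object that holds its "api" and its "payload", one argument or row to a line. apply_moves: Moves the arm, as the interface text tells. Its arguments: {"type":"object","properties":{"series":{"type":"array","items":{"type":"object","properties":{"wx":{"type":"number"},"wy":{"type":"number"},"wz":{"type":"number"},"tx":{"type":"number"},"ty":{"type":"number"},"tz":{"type":"number"},"grip":{"type":"number"}}}},"force":{"type":"number"}},"required":["series"]}

```bash
mkdir -p pics
cat > h.py <<'E'
import numpy as np, cv2
from bench import env
from scipy.spatial.transform import Rotation as R
def rot(o):
    o=np.array(o,float)
    return o if o.shape==(3,3) else (R.from_rotvec(o).as_matrix() if o.size==3 else R.from_quat(o).as_matrix())
def ray(im,p,z):
    d=rot(im["orientation"])@np.linalg.inv(im["K"])@np.array([p[0],p[1],1.]); o=np.array(im["origin"])
    return o+d*(z-o[2])/d[2]
E
python3 - <<'E'
from h import *
s=env.sense(); print(s["tcp_pos"],s["orientation"],s["force"],s["width"],env.grip_depth)
ims={n:env.get_image(n) for n in("top","scene")}
for n,im in ims.items():
    cv2.imwrite(f"pics/{n}0.png",im["image"]); print(n,im["origin"],im["orientation"])
    for l,z in [("tube",.053),("tube_end_a",.053),("tube_end_b",.053),("yellow_bay",.003),("blue_bay",.003),("mat",.003)]:
        for d in env.landmark_of(n,l)[:2]: print(l,np.round(d["point"]),round(d["score"],2),ray(im,d["point"],z).round(4))
E
```

```text
[ 0.18063897 -0.5192028   0.20548623] [-3.0963689e+00 -5.2327356e-01  3.3337982e-04] [0.21569782 0.44317927 0.81138796] 1.0009875827056653 0.0187
top [0.41210687 0.00575622 1.231371  ] [-2.1267957   2.1829944  -0.13890958]
tube [300. 225.] 0.73 [ 0.5296 -0.0423  0.053 ]
tube_end_a [299. 277.] 0.9 [ 0.3903 -0.0351  0.053 ]
tube_end_b [299. 277.] 0.9 [ 0.3903 -0.0351  0.053 ]
yellow_bay [260. 153.] 0.58 [0.7478 0.0637 0.003 ]
scene [1.19593306 0.43624676 1.07005398] [-1.27393391 -2.40932954  0.78619454]
tube [270. 202.] 0.66 [ 0.5361 -0.0334  0.053 ]
tube_end_a [298. 176.] 0.91 [ 0.3993 -0.0195  0.053 ]
tube_end_a [245. 227.] 0.58 [ 0.6543 -0.0381  0.053 ]
tube_end_b [298. 176.] 0.91 [ 0.3993 -0.0195  0.053 ]
tube_end_b [245. 227.] 0.58 [ 0.6543 -0.0381  0.053 ]
yellow_bay [234. 184.] 0.66 [ 0.5097 -0.1951  0.003 ]
mat [204. 238.] 0.69 [ 0.7284 -0.1379  0.003 ]
```

View pics/top0.png

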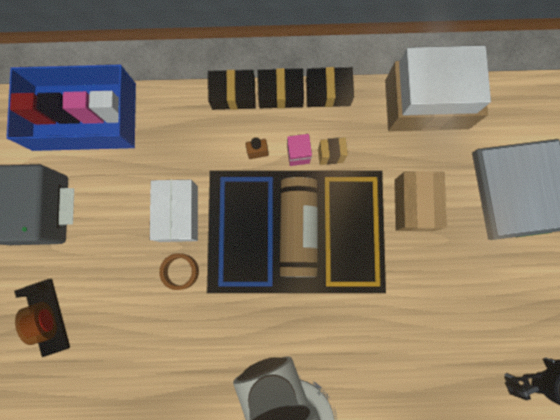

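View pics/scene0.png

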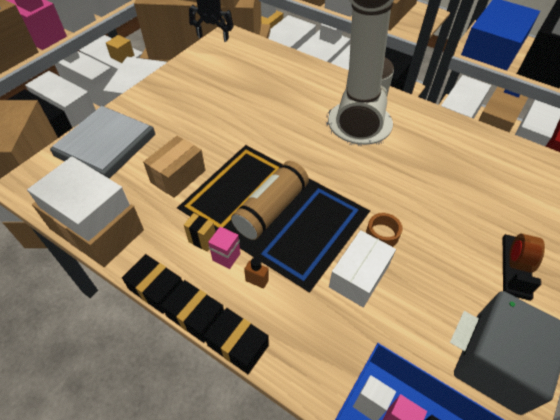

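The top view shows the yellow bay at columns 325–380, rows 177–287 (world −y). The tube is at columns 280–318, rows 178–277, and the brown box starts at column 396. Next I'll measure the outline and the tube precisely.

```bash
cat > m.py <<'E'
from h import *
import sys
def rect(pts):
    (c,(w,h),a)=cv2.minAreaRect((pts*1000).astype(np.float32)); b=cv2.boxPoints((c,(w,h),a))
    e=max((b[1]-b[0],b[2]-b[1]),key=np.linalg.norm); e=e*np.sign(e[0]); return np.array(c).round(1),sorted((round(w,1),round(h,1))),round(float(np.degrees(np.arctan2(e[1],e[0]))),2)
def yellow(im):
    hsv=cv2.cvtColor(im["image"],cv2.COLOR_BGR2HSV); m=cv2.inRange(hsv,(15,120,70),(35,255,255)); 
    mm=np.zeros_like(m); mm[172:292,319:386]=m[172:292,319:386]
    v,u=np.nonzero(mm); return rect(np.array([ray(im,(a,b),.003)[:2] for a,b in zip(u,v)]))
def tube(n,im):
    r=env.outline_of(n,"tube")
    if not r: return None
    v,u=np.nonzero(r[0]["region"]); P=np.array([ray(im,(a,b),.053)[:2] for a,b in zip(u,v)])
    return round(r[0]["score"],2),rect(P)
if __name__=="__main__":
    im=env.get_image("top"); print("yellow",yellow(im)); print("tube",tube("top",im))
    if len(sys.argv)>1: cv2.imwrite(sys.argv[1],cv2.resize(im["image"][130:330,190:430],None,fx=3,fy=3))
    im=env.get_image("scene"); print("tubescene",tube("scene",im))
    s=env.sense(); print(s["time_s"],np.round(s["tcp_pos"],4),np.round(s["force"],1),rot(s["orientation"]).round(3).tolist())
E
python3 m.py
```

```text
yellow (array([ 516.2, -190.5]), [154.9, 313.0], -1.46)
tube (0.85, (array([527.6, -36.9]), [98.5, 271.4], -2.05))
tubescene (0.88, (array([513. , -38.2]), [112.8, 322.3], -1.97))
0.9 [ 0.1807 -0.5195  0.2062] [-0.6 -0.2 -0.6] [[0.944, 0.329, -0.0], [0.329, -0.944, -0.0], [-0.0, 0.0, -1.0]]
```

Plan: keep the gripper open with the finger line along the tube, so two tips about 100 mm apart control yaw. Then stroke in −y along the tube's top. First I move above it.

>>> {"api": "apply_moves", "payload": {
  "series": [
    {"tx": 484,"ty": -354,"wz": -1.2,"grip": -1},
    {"tx": 484,"ty": -354,"wz": -1.2},
    {"tx": 484,"ty": -354,"wz": -1.2},
    {"tx": 484,"ty": -354,"wz": -1.2},
    {"tx": 484,"ty": -354,"wz": -1.2},
    {"tx": 484,"ty": -354,"wz": -1.2},
    {"tx": 484,"ty": -354,"wz": -1.2},
    {"tx": 484,"ty": -354,"wz": -1.2},
    {"tx": 484,"ty": -354,"wz": -1.2},
    {"tx": 484,"ty": -354,"wz": -1.2},
    {"tx": 484,"ty": -354,"wz": -1.2},
    {"tx": 484,"ty": -354,"wz": -1.2},
    {"tx": 484,"ty": -354,"wz": -1.2},
    {"tx": 484,"ty": -354,"wz": -1.2},
    {"tx": 484,"ty": -354,"wz": -1.2},
    {"tx": 484,"ty": -354,"wz": -1.2},
    {"tx": 484,"ty": -354,"wz": -1.2},
    {"tx": 484,"ty": -354,"wz": -1.2},
    {"tx": 484,"ty": -354,"wz": -1.2,"tz": 40},
    {"tx": 484,"ty": -354,"wz": -1.2,"tz": 80}
  ]
}}

```text
$.series[0]: bad value
```

>>> {"api": "apply_moves", "payload": {
  "series": [
    {"tx": 484,"ty": -354,"tz": 0,"wx": 0,"wy": 0,"wz": -1.2,"grip": -1.0}
  ]
}}

```text
time_s: 0.98
tcp_pos: [0.2023, -0.4881, 0.2046]
orientation: [-3.061, -0.707, 0.002]
force: [2.1, -1.2, 0.1]
width: 1.0
finger_force: 0.0
```

>>> {"api": "apply_moves", "payload": {
  "series": [
    {"tx": 40,"ty": -30,"wz": -0.1}
  ]
}}

```text
$.series[0]: bad value
```

>>> {"api": "apply_moves", "payload": {
  "series": [
    {"tx": 490,"ty": -276,"tz": 0,"wx": 0,"wy": 0,"wz": -1.084,"grip": -1},
    {"tx": 490,"ty": -276,"tz": 0,"wx": 0,"wy": 0,"wz": -1.084,"grip": -1},
    {"tx": 490,"ty": -276,"tz": 0,"wx": 0,"wy": 0,"wz": -1.084,"grip": -1},
    {"tx": 490,"ty": -276,"tz": 0,"wx": 0,"wy": 0,"wz": -1.084,"grip": -1},
    {"tx": 490,"ty": -276,"tz": 0,"wx": 0,"wy": 0,"wz": -1.084,"grip": -1},
    {"tx": 490,"ty": -276,"tz": 0,"wx": 0,"wy": 0,"wz": -1.084,"grip": -1},
    {"tx": 490,"ty": -276,"tz": 0,"wx": 0,"wy": 0,"wz": -1.084,"grip": -1},
    {"tx": 490,"ty": -276,"tz": 0,"wx": 0,"wy": 0,"wz": -1.084,"grip": -1},
    {"tx": 490,"ty": -276,"tz": 0,"wx": 0,"wy": 0,"wz": -1.084,"grip": -1},
    {"tx": 490,"ty": -276,"tz": 0,"wx": 0,"wy": 0,"wz": -1.084,"grip": -1},
    {"tx": 490,"ty": -276,"tz": 0,"wx": 0,"wy": 0,"wz": -1.084,"grip": -1},
    {"tx": 490,"ty": -276,"tz": 0,"wx": 0,"wy": 0,"wz": -1.084,"grip": -1},
    {"tx": 490,"ty": -276,"tz": 0,"wx": 0,"wy": 0,"wz": -1.084,"grip": -1},
    {"tx": 490,"ty": -276,"tz": 0,"wx": 0,"wy": 0,"wz": -1.084,"grip": -1},
    {"tx": 490,"ty": -276,"tz": 0,"wx": 0,"wy": 0,"wz": -1.084,"grip": -1},
    {"tx": 490,"ty": -276,"tz": 0,"wx": 0,"wy": 0,"wz": -1.084,"grip": -1},
    {"tx": 490,"ty": -276,"tz": 40,"wx": 0,"wy": 0,"wz": -1.084,"grip": -1},
    {"tx": 490,"ty": -276,"tz": 80,"wx": 0,"wy": 0,"wz": -1.084,"grip": -1},
    {"tx": 490,"ty": -276,"tz": 90,"wx": 0,"wy": 0,"wz": -1.084,"grip": -1},
    {"tx": 490,"ty": -276,"tz": 90,"wx": 0,"wy": 0,"wz": -1.084,"grip": -1}
  ]
}}

```text
time_s: 2.65
tcp_pos: [0.5187, -0.0212, 0.1136]
orientation: [-2.25, -2.187, 0.006]
force: [0.1, 0.1, -0.9]
width: 0.999
finger_force: 0.0
```

>>> {"api": "apply_moves", "payload": {
  "series": [
    {"tx": -4,"ty": 0,"tz": 10,"wx": 0,"wy": 0,"wz": 0,"grip": -1},
    {"tx": -4,"ty": 0,"tz": 18,"wx": 0,"wy": 0,"wz": 0,"grip": -1},
    {"tx": -4,"ty": 0,"tz": 20,"wx": 0,"wy": 0,"wz": 0,"grip": -1},
    {"tx": -4,"ty": 0,"tz": 21,"wx": 0,"wy": 0,"wz": 0,"grip": -1},
    {"tx": -4,"ty": 0,"tz": 21,"wx": 0,"wy": 0,"wz": 0,"grip": -1}
  ]
}}

```text
time_s: 3.07
tcp_pos: [0.5213, -0.0245, 0.0959]
orientation: [2.251, 2.191, 0.001]
force: [-0.7, 0.3, -0.4]
width: 0.996
finger_force: 0.0
```

>>> {"api": "apply_moves", "payload": {
  "series": [
    {"tx": 0,"ty": 0,"tz": 2,"wx": 0,"wy": 0,"wz": 0,"grip": -1},
    {"tx": 0,"ty": 0,"tz": 4,"wx": 0,"wy": 0,"wz": 0,"grip": -1},
    {"tx": 0,"ty": 0,"tz": 4,"wx": 0,"wy": 0,"wz": 0,"grip": -1}
  ]
}}

```text
time_s: 3.32
tcp_pos: [0.5209, -0.0243, 0.091]
orientation: [-2.251, -2.191, 0.0]
force: [-0.1, -0.3, -1.0]
width: 1.0
finger_force: 0.0
```

>>> {"api": "apply_moves", "payload": {
  "series": [
    {"tx": 0,"ty": 0,"tz": 1,"wx": 0,"wy": 0,"wz": 0,"grip": -1},
    {"tx": 0,"ty": 0,"tz": 2,"wx": 0,"wy": 0,"wz": 0,"grip": -1},
    {"tx": 0,"ty": 0,"tz": 2,"wx": 0,"wy": 0,"wz": 0,"grip": -1}
  ]
}}

```text
time_s: 3.57
tcp_pos: [0.5209, -0.0244, 0.089]
orientation: [-2.251, -2.191, 0.0]
force: [0.1, -0.3, 0.3]
width: 0.999
finger_force: 0.0
```

>>> {"api": "apply_moves", "payload": {
  "series": [
    {"tx": 0,"ty": 0,"tz": 1,"wx": 0,"wy": 0,"wz": 0,"grip": -1},
    {"tx": 0,"ty": 0,"tz": 1.5,"wx": 0,"wy": 0,"wz": 0,"grip": -1},
    {"tx": 0,"ty": 0,"tz": 1.5,"wx": 0,"wy": 0,"wz": 0,"grip": -1}
  ]
}}

```text
time_s: 3.82
tcp_pos: [0.5208, -0.0244, 0.0875]
orientation: [-2.251, -2.191, 0.0]
force: [0.2, -0.3, -0.3]
width: 0.995
finger_force: 0.0
```

>>> {"api": "apply_moves", "payload": {
  "series": [
    {"tx": 0,"ty": 0,"tz": 1,"wx": 0,"wy": 0,"wz": 0,"grip": -1},
    {"tx": 0,"ty": 0,"tz": 1.5,"wx": 0,"wy": 0,"wz": 0,"grip": -1},
    {"tx": 0,"ty": 0,"tz": 1.5,"wx": 0,"wy": 0,"wz": 0,"grip": -1}
  ]
}}

```text
time_s: 4.07
tcp_pos: [0.5209, -0.0244, 0.086]
orientation: [-2.251, -2.191, 0.0]
force: [-0.8, 0.3, -0.7]
width: 0.995
finger_force: 0.0
```

```bash
python3 m.py pics/t1.png
```

```text
yellow (array([ 515.8, -203.2]), [129.5, 313.0], -1.57)
tube (0.38, (array([519.7, 117. ]), [122.5, 295.5], -1.17))
tubescene (0.25, (array([ 581. , -374.3]), [191.5, 210.1], -1.55))
4.2667 [ 0.5209 -0.0244  0.0862] [ 0.1 -0.   0.6] [[0.027, 1.0, -0.0], [1.0, -0.027, 0.0], [0.0, -0.0, -1.0]]
```

```bash
python3 -c "
from h import *
im=env.get_image('scene')['image']; cv2.imwrite('pics/s1.png',cv2.resize(im[60:300,130:430],None,fx=2.6,fy=2.5))"
```

```text
(no output)
```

View pics/s1.png

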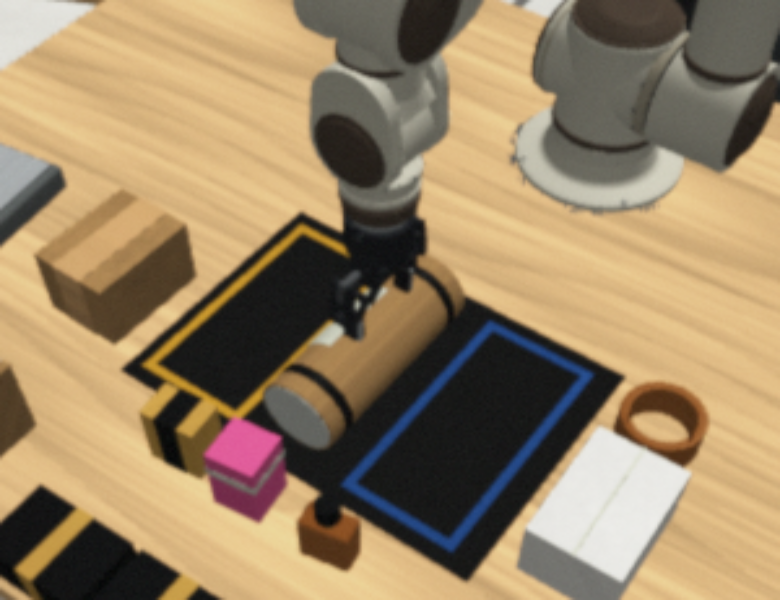

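The open fingertips stand just above the tube's top. The tube hasn't moved: its near end face is still at about pixel (245,226). I'll go down a little further.

>>> {"api": "apply_moves", "payload": {
  "series": [
    {"tx": 0,"ty": 0,"tz": 1,"wx": 0,"wy": 0,"wz": 0,"grip": -1},
    {"tx": 0,"ty": 0,"tz": 2,"wx": 0,"wy": 0,"wz": 0,"grip": -1},
    {"tx": 0,"ty": 0,"tz": 2,"wx": 0,"wy": 0,"wz": 0,"grip": -1}
  ]
}}

```text
time_s: 4.57
tcp_pos: [0.5208, -0.0244, 0.0839]
orientation: [-2.251, -2.191, 0.0]
force: [-0.1, 0.5, -0.1]
width: 1.001
finger_force: 0.0
```

```bash
cat > e.py <<'E'
from h import *
for n in("scene","top"):
    im=env.get_image(n)
    for l in("tube_end_a","tube"):
        for d in env.landmark_of(n,l)[:3]: print(n,l,np.round(d["point"],1),round(d["score"],2),ray(im,d["point"],.053).round(4))
s=env.sense(); print(s["time_s"],np.round(s["tcp_pos"],4),np.round(s["force"],1))
E
python3 e.py
```

```text
scene tube_end_a [296.9 173.8] 0.71 [ 0.3932 -0.0272  0.053 ]
scene tube [268.7 197.6] 0.82 [ 0.5244 -0.0453  0.053 ]
top tube [298.3 153. ] 0.45 [ 0.731  -0.0441  0.053 ]
4.8667 [ 0.521  -0.0244  0.0842] [-1.  -0.   0.8]
```

>>> {"api": "apply_moves", "payload": {
  "series": [
    {"tx": 0,"ty": 0,"tz": 1,"wx": 0,"wy": 0,"wz": 0,"grip": -1},
    {"tx": 0,"ty": 0,"tz": 2,"wx": 0,"wy": 0,"wz": 0,"grip": -1},
    {"tx": 0,"ty": 0,"tz": 2,"wx": 0,"wy": 0,"wz": 0,"grip": -1}
  ]
}}

```text
time_s: 5.12
tcp_pos: [0.5208, -0.0244, 0.0819]
orientation: [-2.251, -2.191, 0.0]
force: [-0.4, -0.8, -0.3]
width: 0.998
finger_force: 0.0
```

>>> {"api": "apply_moves", "payload": {
  "series": [
    {"tx": 0,"ty": 0,"tz": -16,"wx": 0,"wy": 0,"wz": 0,"grip": -1},
    {"tx": -22,"ty": 0,"tz": -16,"wx": 0,"wy": 0,"wz": 0,"grip": -1},
    {"tx": -22,"ty": 0,"tz": -16,"wx": 0,"wy": 0,"wz": 0,"grip": -1}
  ]
}}

```text
time_s: 5.37
tcp_pos: [0.5207, -0.0481, 0.0989]
orientation: [2.251, 2.19, 0.0]
force: [0.2, -0.0, 0.1]
width: 1.001
finger_force: 0.0
```

```bash
python3 e.py
```

```text
scene tube_end_a [245.7 228.1] 0.96 [ 0.6551 -0.035   0.053 ]
scene tube_end_a [298.1 174. ] 0.91 [ 0.3918 -0.0236  0.053 ]
scene tube_end_a [271.8 197. ] 0.43 [ 0.517  -0.0388  0.053 ]
scene tube [269.  199.1] 0.75 [ 0.5286 -0.0412  0.053 ]
5.6667 [ 0.5202 -0.046   0.0979] [-0.4  0.4  0. ]
```

The scene view puts the tube ends at y ≈ −0.035 and −0.024, so there was no contact yet. I'll probe over the apex.

>>> {"api": "apply_moves", "payload": {
  "series": [
    {"tx": 13,"ty": 0,"tz": 0,"wx": 0,"wy": 0,"wz": 0,"grip": -1},
    {"tx": 13,"ty": 0,"tz": 10,"wx": 0,"wy": 0,"wz": 0,"grip": -1},
    {"tx": 13,"ty": 0,"tz": 14,"wx": 0,"wy": 0,"wz": 0,"grip": -1},
    {"tx": 13,"ty": 0,"tz": 16,"wx": 0,"wy": 0,"wz": 0,"grip": -1},
    {"tx": 13,"ty": 0,"tz": 18,"wx": 0,"wy": 0,"wz": 0,"grip": -1},
    {"tx": 13,"ty": 0,"tz": 18,"wx": 0,"wy": 0,"wz": 0,"grip": -1}
  ]
}}

```text
time_s: 6.17
tcp_pos: [0.5204, -0.0334, 0.0796]
orientation: [-2.251, -2.191, 0.001]
force: [-0.4, 0.2, 0.7]
width: 0.999
finger_force: 0.0
```

>>> {"api": "apply_moves", "payload": {
  "series": [
    {"tx": 0,"ty": 0,"tz": 1,"wx": 0,"wy": 0,"wz": 0,"grip": -1},
    {"tx": 0,"ty": 0,"tz": 2,"wx": 0,"wy": 0,"wz": 0,"grip": -1}
  ]
}}

```text
time_s: 6.33
tcp_pos: [0.5208, -0.0335, 0.0784]
orientation: [2.251, 2.191, 0.0]
force: [-0.6, 0.1, -0.2]
width: 0.998
finger_force: 0.0
```

>>> {"api": "apply_moves", "payload": {
  "series": [
    {"tx": 0,"ty": 0,"tz": 1,"wx": 0,"wy": 0,"wz": 0,"grip": -1},
    {"tx": 0,"ty": 0,"tz": 1,"wx": 0,"wy": 0,"wz": 0,"grip": -1}
  ]
}}

```text
time_s: 6.5
tcp_pos: [0.5207, -0.0335, 0.0771]
orientation: [2.251, 2.191, -0.0]
force: [-0.2, -0.2, 0.0]
width: 1.004
finger_force: 0.0
```

```bash
python3 -c "
from h import *
a=env.get_image('scene')['image'][120:270,190:340]
b=env.get_image('top')['image'][150:300,200:350]
cv2.imwrite('pics/s2.png',cv2.resize(np.hstack([a,b]),None,fx=2.66,fy=4*.9))"
```

```text
(no output)
```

View pics/s2.png

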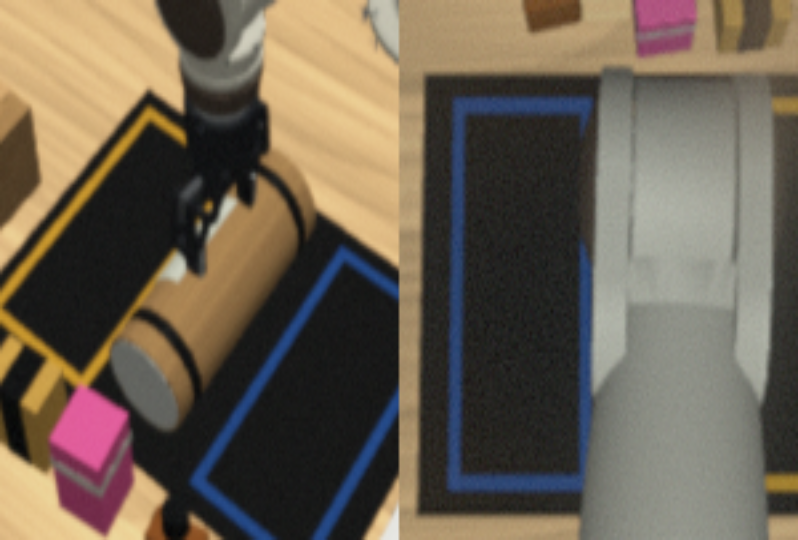

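```bash
python3 e.py
```

```text
scene tube_end_a [297.8 175. ] 0.78 [ 0.3959 -0.0221  0.053 ]
scene tube_end_a [244.  227.3] 0.61 [ 0.6556 -0.0407  0.053 ]
scene tube [269.5 196.6] 0.88 [ 0.5197 -0.0455  0.053 ]
6.9 [ 0.5207 -0.0334  0.0772] [ 0.6  0.5 -0.2]
```

Run:
```python
from h import *
im=env.get_image('scene')
for p in((264,195),(283,176)):
    for z in(.077,.09,.103,.12): print(p,ray(im,p,z).round(3))
T=rot(im["orientation"]).T
for P in((.5207,-.0334,.0772),(.47,-.0334,.09),(.57,-.0334,.09),(.65,-.033,.103),(.39,-.033,.103)):
    c=im["K"]@(T@(np.array(P)-im["origin"])); print(P,(c[:2]/c[2]).round(1))
```

```text
(264, 195) [ 0.54  -0.051  0.077]
(264, 195) [ 0.549 -0.045  0.09 ]
(264, 195) [ 0.557 -0.038  0.103]
(264, 195) [ 0.568 -0.03   0.12 ]
(283, 176) [ 0.444 -0.047  0.077]
(283, 176) [ 0.454 -0.04   0.09 ]
(283, 176) [ 0.464 -0.034  0.103]
(283, 176) [ 0.477 -0.026  0.12 ]
(0.5207, -0.0334, 0.0772) [272.6 193.5]
(0.47, -0.0334, 0.09) [282.  180.2]
(0.57, -0.0334, 0.09) [262.9 201.4]
(0.65, -0.033, 0.103) [246.4 216.9]
(0.39, -0.033, 0.103) [296.6 161.5]
```

The fingertips project to z ≈ 0.105, so with the gripper open they sit farther behind the TCP than 13 mm. Contact should be close, and I'll keep probing in small steps.

>>> {"api": "apply_moves", "payload": {
  "series": [
    {"tx": 0,"ty": 0,"tz": 1.5,"wx": 0,"wy": 0,"wz": 0,"grip": -1},
    {"tx": 0,"ty": 0,"tz": 1.5,"wx": 0,"wy": 0,"wz": 0,"grip": -1}
  ]
}}

```text
time_s: 7.12
tcp_pos: [0.5206, -0.0334, 0.0754]
orientation: [-2.251, -2.191, 0.0]
force: [0.1, 0.8, -0.7]
width: 1.0
finger_force: 0.0
```

>>> {"api": "apply_moves", "payload": {
  "series": [
    {"tx": 0,"ty": 0,"tz": 1.5,"wx": 0,"wy": 0,"wz": 0,"grip": -1},
    {"tx": 0,"ty": 0,"tz": 1.5,"wx": 0,"wy": 0,"wz": 0,"grip": -1}
  ]
}}

```text
time_s: 7.28
tcp_pos: [0.5206, -0.0334, 0.0739]
orientation: [-2.251, -2.191, 0.0]
force: [-0.7, 0.9, -0.3]
width: 1.001
finger_force: 0.0
```

>>> {"api": "apply_moves", "payload": {
  "series": [
    {"tx": 0,"ty": 0,"tz": 1.5,"wx": 0,"wy": 0,"wz": 0,"grip": -1},
    {"tx": 0,"ty": 0,"tz": 1.5,"wx": 0,"wy": 0,"wz": 0,"grip": -1}
  ]
}}

```text
time_s: 7.45
tcp_pos: [0.5206, -0.0334, 0.0724]
orientation: [-2.251, -2.191, 0.0]
force: [-0.6, -0.2, 0.7]
width: 1.002
finger_force: 0.0
```

>>> {"api": "apply_moves", "payload": {
  "series": [
    {"tx": 0,"ty": 0,"tz": 1.5,"wx": 0,"wy": 0,"wz": 0,"grip": -1},
    {"tx": 0,"ty": 0,"tz": 1.5,"wx": 0,"wy": 0,"wz": 0,"grip": -1}
  ]
}}

```text
time_s: 7.62
tcp_pos: [0.5206, -0.0334, 0.0709]
orientation: [-2.251, -2.191, 0.0]
force: [-0.4, 0.2, 0.7]
width: 0.997
finger_force: 0.0
```

Run:
```python
from h import *
im=env.get_image('scene')
for d in env.landmark_of('scene','tube_end_a')[:3]: print(d["point"],ray(im,d["point"],.053).round(4))
a=im['image'][130:240,210:330]
cv2.imwrite('pics/s3.png',cv2.resize(a,None,fx=5.4,fy=5.4,interpolation=cv2.INTER_CUBIC))
```

```text
[297.4, 173.6] [ 0.3916 -0.0264  0.053 ]
[244.3, 225.9] [ 0.6512 -0.043   0.053 ]
[234.7, 185.6] [ 0.545  -0.1599  0.053 ]
```

View pics/s3.png

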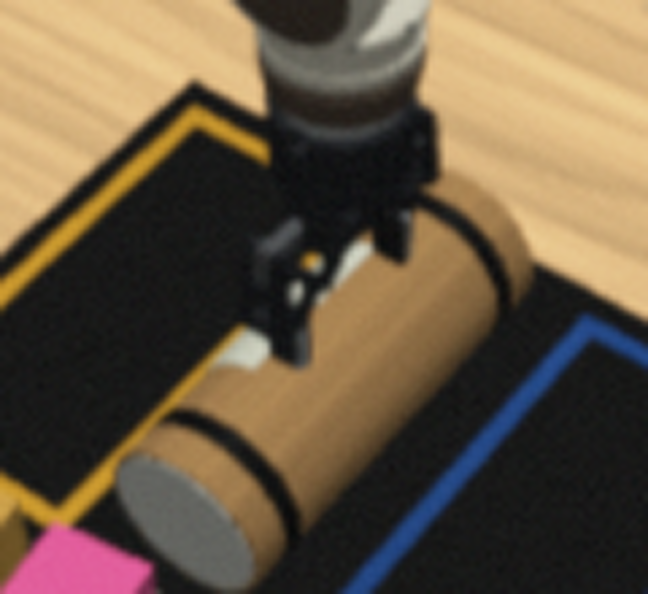

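The tips are now very near the tube's top line (near tip at about pixel (265,197)), and the tube has not moved. I'll continue probing.

>>> {"api": "apply_moves", "payload": {
  "series": [
    {"tx": 0,"ty": 0,"tz": 1.5,"wx": 0,"wy": 0,"wz": 0,"grip": -1},
    {"tx": 0,"ty": 0,"tz": 1.5,"wx": 0,"wy": 0,"wz": 0,"grip": -1}
  ]
}}

```text
time_s: 7.88
tcp_pos: [0.5206, -0.0334, 0.0695]
orientation: [-2.251, -2.191, 0.0]
force: [-1.4, -1.0, 0.6]
width: 0.997
finger_force: 0.0
```

>>> {"api": "apply_moves", "payload": {
  "series": [
    {"tx": 0,"ty": 0,"tz": 1.5,"wx": 0,"wy": 0,"wz": 0,"grip": -1},
    {"tx": 0,"ty": 0,"tz": 1.5,"wx": 0,"wy": 0,"wz": 0,"grip": -1}
  ]
}}

```text
time_s: 8.05
tcp_pos: [0.5206, -0.0334, 0.0679]
orientation: [-2.251, -2.191, 0.0]
force: [0.5, 0.7, 0.7]
width: 1.003
finger_force: 0.0
```

>>> {"api": "apply_moves", "payload": {
  "series": [
    {"tx": 0,"ty": 0,"tz": 1.5,"wx": 0,"wy": 0,"wz": 0,"grip": -1},
    {"tx": 0,"ty": 0,"tz": 1.5,"wx": 0,"wy": 0,"wz": 0,"grip": -1}
  ]
}}

```text
time_s: 8.22
tcp_pos: [0.5206, -0.0334, 0.0664]
orientation: [-2.251, -2.191, 0.0]
force: [-0.4, -0.4, 0.6]
width: 0.999
finger_force: 0.0
```

>>> {"api": "apply_moves", "payload": {
  "series": [
    {"tx": 0,"ty": 0,"tz": 1.5,"wx": 0,"wy": 0,"wz": 0,"grip": -1},
    {"tx": 0,"ty": 0,"tz": 2,"wx": 0,"wy": 0,"wz": 0,"grip": -1}
  ]
}}

```text
time_s: 8.38
tcp_pos: [0.5207, -0.0334, 0.0647]
orientation: [2.251, 2.191, 0.0]
force: [-0.3, -0.0, 5.9]
width: 0.998
finger_force: 2.7
```

Run:
```python
from h import *
im=env.get_image('scene')
for d in env.landmark_of('scene','tube_end_a')[:3]: print(d["point"],ray(im,d["point"],.053).round(4))
s=env.sense();print(s['tcp_pos'],s['force'],s['tau'])
b=env.get_image('top')['image'][150:300,200:350]
a=im['image'][140:230,220:320]
cv2.imwrite('pics/s4.png',cv2.resize(a,None,fx=6,fy=6,interpolation=cv2.INTER_CUBIC))
```

```text
[246.4, 228.4] [ 0.6548 -0.0327  0.053 ]
[297.6, 173.4] [ 0.3905 -0.0263  0.053 ]
[ 0.52068678 -0.03342275  0.0647335 ] [-0.99526417  1.0717674   0.90800993] [ 1.41672726e-02 -4.72842550e+01  4.64849532e+01 -2.33817223e-02
  7.59113871e-03  5.13777213e-04]
```

View pics/s4.png

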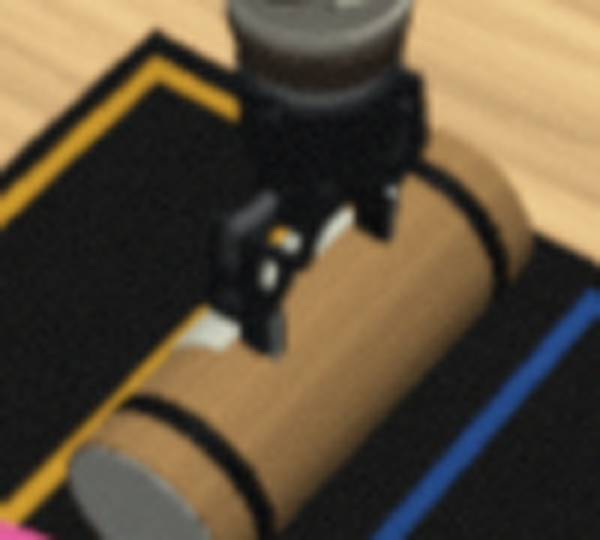

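Contact is made: 5.9 N at TCP z ≈ 0.065, with the open tips on the tube's top line. First stroke now, with the velocity ramped up and then down.

>>> {"api": "apply_moves", "payload": {
  "series": [
    {"tx": 0,"ty": 0,"tz": -5,"wx": 0,"wy": 0,"wz": 0,"grip": -1},
    {"tx": 11,"ty": 0,"tz": -5,"wx": 0,"wy": 0,"wz": 0,"grip": -1},
    {"tx": 11,"ty": 0,"tz": -1,"wx": 0,"wy": 0,"wz": 0,"grip": -1},
    {"tx": 8,"ty": 0,"tz": 1,"wx": 0,"wy": 0,"wz": 0,"grip": -1},
    {"tx": 3,"ty": 0,"tz": 1.5,"wx": 0,"wy": 0,"wz": 0,"grip": -1},
    {"tx": -4,"ty": 0,"tz": 1.5,"wx": 0,"wy": 0,"wz": 0,"grip": -1},
    {"tx": -12,"ty": 0,"tz": 1.5,"wx": 0,"wy": 0,"wz": 0,"grip": -1},
    {"tx": -20,"ty": 0,"tz": 1.5,"wx": 0,"wy": 0,"wz": 0,"grip": -1},
    {"tx": -27,"ty": 0,"tz": 1.5,"wx": 0,"wy": 0,"wz": 0,"grip": -1},
    {"tx": -32,"ty": 0,"tz": 1.5,"wx": 0,"wy": 0,"wz": 0,"grip": -1},
    {"tx": -34,"ty": 0,"tz": 1.5,"wx": 0,"wy": 0,"wz": 0,"grip": -1},
    {"tx": -34,"ty": 0,"tz": 1.5,"wx": 0,"wy": 0,"wz": 0,"grip": -1}
  ]
}}

```text
time_s: 9.53
tcp_pos: [0.5195, -0.0681, 0.0645]
orientation: [2.251, 2.19, 0.0]
force: [-7.7, 0.3, 14.3]
width: 0.997
finger_force: 7.2
```

```bash
python3 e.py
```

```text
scene tube_end_a [237.9 223.6] 0.69 [ 0.6552 -0.0633  0.053 ]
scene tube_end_a [292.5 170.8] 0.68 [ 0.3904 -0.0458  0.053 ]
scene tube [266.8 195.5] 0.69 [ 0.5209 -0.0548  0.053 ]
top tube_end_a [258.4 149.7] 0.16 [0.7434 0.0668 0.053 ]
top tube [259.2 150.9] 0.67 [0.7399 0.0646 0.053 ]
9.8333 [ 0.5195 -0.0676  0.0645] [-7.   0.1 14.2]
```

The stroke works: the tube's centre moved to about −0.055 under 14 N. I'll repeat with longer strokes.

>>> {"api": "apply_moves", "payload": {
  "series": [
    {"tx": 0,"ty": 0,"tz": -7,"wx": 0,"wy": 0,"wz": 0,"grip": -1},
    {"tx": 28,"ty": 0,"tz": -7,"wx": 0,"wy": 0,"wz": 0,"grip": -1},
    {"tx": 29,"ty": 0,"tz": -3,"wx": 0,"wy": 0,"wz": 0,"grip": -1},
    {"tx": 27,"ty": 0,"tz": -1,"wx": 0,"wy": 0,"wz": 0,"grip": -1},
    {"tx": 23,"ty": 0,"tz": 0,"wx": 0,"wy": 0,"wz": 0,"grip": -1},
    {"tx": 16,"ty": 0,"tz": 0,"wx": 0,"wy": 0,"wz": 0,"grip": -1},
    {"tx": 8,"ty": 0,"tz": 0,"wx": 0,"wy": 0,"wz": 0,"grip": -1},
    {"tx": 0,"ty": 0,"tz": 0,"wx": 0,"wy": 0,"wz": 0,"grip": -1},
    {"tx": -8,"ty": 0,"tz": 0,"wx": 0,"wy": 0,"wz": 0,"grip": -1},
    {"tx": -16,"ty": 0,"tz": 0,"wx": 0,"wy": 0,"wz": 0,"grip": -1},
    {"tx": -24,"ty": 0,"tz": 0,"wx": 0,"wy": 0,"wz": 0,"grip": -1},
    {"tx": -30,"ty": 0,"tz": 0,"wx": 0,"wy": 0,"wz": 0,"grip": -1},
    {"tx": -34,"ty": 0,"tz": 0,"wx": 0,"wy": 0,"wz": 0,"grip": -1},
    {"tx": -36,"ty": 0,"tz": 0,"wx": 0,"wy": 0,"wz": 0,"grip": -1},
    {"tx": -36,"ty": 0,"tz": 0,"wx": 0,"wy": 0,"wz": 0,"grip": -1}
  ]
}}

```text
time_s: 11.08
tcp_pos: [0.518, -0.105, 0.0642]
orientation: [2.252, 2.19, -0.002]
force: [-8.0, 0.1, 11.9]
width: 1.003
finger_force: 6.5
```

```bash
python3 e.py
```

```text
scene tube_end_a [286.1 166.8] 0.72 [ 0.3875 -0.0724  0.053 ]
scene tube_end_a [228.3 218.1] 0.67 [ 0.6553 -0.0986  0.053 ]
scene tube [257. 187.] 0.69 [ 0.5102 -0.0995  0.053 ]
scene tube [261.2 278.5] 0.58 [0.7632 0.0973 0.053 ]
top tube_end_a [318.3 277.7] 0.91 [ 0.3863 -0.0873  0.053 ]
top tube_end_a [298.5 230.3] 0.31 [ 0.5152 -0.0381  0.053 ]
top tube [318.7 226. ] 0.7 [ 0.5255 -0.0935  0.053 ]
11.3833 [ 0.518  -0.1046  0.0643] [-7.8  0.2 12.8]
```

>>> {"api": "apply_moves", "payload": {
  "series": [
    {"tx": 0,"ty": 0,"tz": -7,"wx": 0,"wy": 0,"wz": 0,"grip": -1},
    {"tx": 29,"ty": 0,"tz": -7,"wx": 0,"wy": 0,"wz": 0,"grip": -1},
    {"tx": 30,"ty": 0,"tz": -3,"wx": 0,"wy": 0,"wz": 0,"grip": -1},
    {"tx": 28,"ty": 0,"tz": -1,"wx": 0,"wy": 0,"wz": 0,"grip": -1},
    {"tx": 24,"ty": 0,"tz": 0,"wx": 0,"wy": 0,"wz": 0,"grip": -1},
    {"tx": 17,"ty": 0,"tz": 0,"wx": 0,"wy": 0,"wz": 0,"grip": -1},
    {"tx": 8,"ty": 0,"tz": 0,"wx": 0,"wy": 0,"wz": 0,"grip": -1},
    {"tx": 0,"ty": 0,"tz": 0,"wx": 0,"wy": 0,"wz": 0,"grip": -1},
    {"tx": -8,"ty": 0,"tz": 0,"wx": 0,"wy": 0,"wz": 0,"grip": -1},
    {"tx": -16,"ty": 0,"tz": 0,"wx": 0,"wy": 0,"wz": 0,"grip": -1},
    {"tx": -24,"ty": 0,"tz": 0,"wx": 0,"wy": 0,"wz": 0,"grip": -1},
    {"tx": -30,"ty": 0,"tz": 0,"wx": 0,"wy": 0,"wz": 0,"grip": -1},
    {"tx": -34,"ty": 0,"tz": 0,"wx": 0,"wy": 0,"wz": 0,"grip": -1},
    {"tx": -36,"ty": 0,"tz": 0,"wx": 0,"wy": 0,"wz": 0,"grip": -1},
    {"tx": -36,"ty": 0,"tz": 0,"wx": 0,"wy": 0,"wz": 0,"grip": -1},
    {"tx": -36,"ty": 0,"tz": -20,"wx": 0,"wy": 0,"wz": 0,"grip": -1},
    {"tx": 0,"ty": 0,"tz": -60,"wx": 0,"wy": 0,"wz": 0,"grip": -1},
    {"tx": 40,"ty": 0,"tz": -60,"wx": 0,"wy": 0,"wz": 0,"grip": -1},
    {"tx": 80,"ty": 0,"tz": -60,"wx": 0,"wy": 0,"wz": 0,"grip": -1},
    {"tx": 120,"ty": 0,"tz": -60,"wx": 0,"wy": 0,"wz": 0,"grip": -1}
  ]
}}

```text
time_s: 13.05
tcp_pos: [0.5223, 0.0128, 0.1241]
orientation: [2.253, 2.188, 0.002]
force: [0.5, -0.1, 0.0]
width: 0.997
finger_force: 0.0
```

```bash
python3 m.py pics/t2.png; python3 e.py
```

```text
yellow (array([ 516.2, -190.5]), [154.1, 313.1], -1.57)
tube (0.67, (array([ 526.5, -126.3]), [97.0, 274.0], -1.91))
tubescene (0.82, (array([ 509.4, -126.3]), [113.4, 322.9], -1.99))
13.25 [0.5219 0.0128 0.1229] [0.5 0.2 0.4] [[0.025, 1.0, -0.0], [1.0, -0.025, -0.0], [-0.0, -0.0, -1.0]]
scene tube_end_a [221.6 216.8] 0.81 [ 0.6627 -0.1177  0.053 ]
scene tube_end_a [276.1 159.9] 0.76 [ 0.3805 -0.1163  0.053 ]
scene tube [246.1 184.9] 0.85 [ 0.5226 -0.1325  0.053 ]
top tube_end_a [332.3 181.6] 0.97 [ 0.6475 -0.1355  0.053 ]
top tube_end_a [330.4 277.2] 0.73 [ 0.3868 -0.1198  0.053 ]
top tube [331.5 227.7] 0.83 [ 0.5199 -0.1281  0.053 ]
13.55 [0.5219 0.0115 0.123 ] [ 1.  -0.8  0.3]
```

View pics/t2.png

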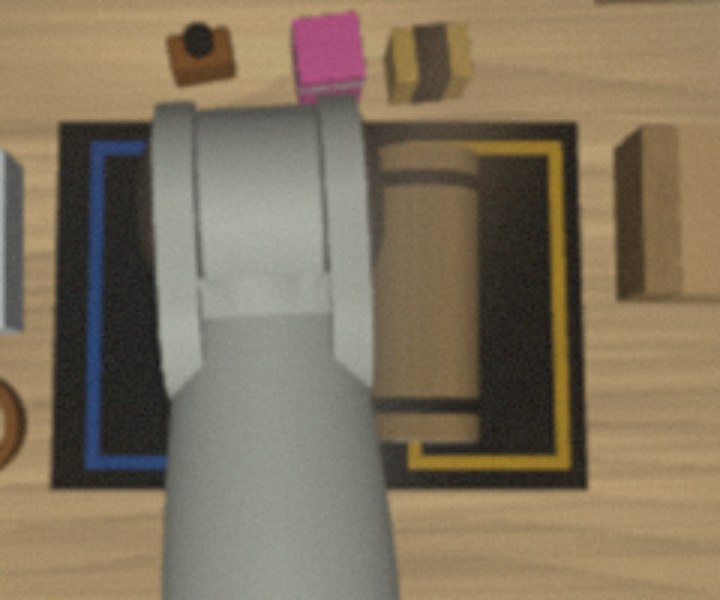

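The tube now lies at y ≈ −0.128 and is still parallel (−1.9°), with about 62 mm to go. That's two more 31 mm strokes.

>>> {"api": "apply_moves", "payload": {
  "series": [
    {"tx": -40,"ty": 0,"tz": 0,"wx": 0,"wy": 0,"wz": 0,"grip": -1},
    {"tx": -80,"ty": 0,"tz": 0,"wx": 0,"wy": 0,"wz": 0,"grip": -1},
    {"tx": -115,"ty": 0,"tz": 10,"wx": 0,"wy": 0,"wz": 0,"grip": -1},
    {"tx": -124,"ty": 0,"tz": 40,"wx": 0,"wy": 0,"wz": 0,"grip": -1},
    {"tx": -124,"ty": 0,"tz": 55,"wx": 0,"wy": 0,"wz": 0,"grip": -1},
    {"tx": -125,"ty": 0,"tz": 59,"wx": 0,"wy": 0,"wz": 0,"grip": -1},
    {"tx": -129,"ty": 0,"tz": 60,"wx": 0,"wy": 0,"wz": 0,"grip": -1},
    {"tx": -136,"ty": 0,"tz": 60,"wx": 0,"wy": 0,"wz": 0,"grip": -1},
    {"tx": -144,"ty": 0,"tz": 60,"wx": 0,"wy": 0,"wz": 0,"grip": -1},
    {"tx": -152,"ty": 0,"tz": 60,"wx": 0,"wy": 0,"wz": 0,"grip": -1},
    {"tx": -160,"ty": 0,"tz": 60,"wx": 0,"wy": 0,"wz": 0,"grip": -1},
    {"tx": -168,"ty": 0,"tz": 60,"wx": 0,"wy": 0,"wz": 0,"grip": -1},
    {"tx": -176,"ty": 0,"tz": 60,"wx": 0,"wy": 0,"wz": 0,"grip": -1},
    {"tx": -182,"ty": 0,"tz": 60,"wx": 0,"wy": 0,"wz": 0,"grip": -1},
    {"tx": -186,"ty": 0,"tz": 60,"wx": 0,"wy": 0,"wz": 0,"grip": -1},
    {"tx": -188,"ty": 0,"tz": 60,"wx": 0,"wy": 0,"wz": 0,"grip": -1},
    {"tx": -188,"ty": 0,"tz": 60,"wx": 0,"wy": 0,"wz": 0,"grip": -1}
  ]
}}

```text
time_s: 14.97
tcp_pos: [0.5167, -0.1757, 0.0632]
orientation: [-2.252, -2.19, 0.0]
force: [-2.9, -0.8, 3.9]
width: 0.999
finger_force: 2.1
```

```bash
python3 e.py
```

```text
scene tube_end_a [214.3 207.6] 0.85 [ 0.6483 -0.1571  0.053 ]
scene tube_end_a [266.5 157.1] 0.6 [ 0.388  -0.1494  0.053 ]
scene tube [238.1 180.4] 0.64 [ 0.5219 -0.1643  0.053 ]
scene tube [356.2 276.1] 0.5 [0.6133 0.3033 0.053 ]
top tube_end_a [345.5 182.7] 0.83 [ 0.6435 -0.1718  0.053 ]
top tube_end_a [343.3 275.2] 0.82 [ 0.3912 -0.1546  0.053 ]
top tube [345.3 226.8] 0.74 [ 0.5214 -0.1658  0.053 ]
15.2667 [ 0.5168 -0.175   0.0633] [-4.9  0.2  4.9]
```

>>> {"api": "apply_moves", "payload": {
  "series": [
    {"tx": 0,"ty": 0,"tz": -7,"wx": 0,"wy": 0,"wz": 0,"grip": -1},
    {"tx": 26,"ty": 0,"tz": -7,"wx": 0,"wy": 0,"wz": 0,"grip": -1},
    {"tx": 27,"ty": 0,"tz": -3,"wx": 0,"wy": 0,"wz": 0,"grip": -1},
    {"tx": 25,"ty": 0,"tz": -1,"wx": 0,"wy": 0,"wz": 0,"grip": -1},
    {"tx": 21,"ty": 0,"tz": 0,"wx": 0,"wy": 0,"wz": 0,"grip": -1},
    {"tx": 14,"ty": 0,"tz": 0,"wx": 0,"wy": 0,"wz": 0,"grip": -1},
    {"tx": 7,"ty": 0,"tz": 0,"wx": 0,"wy": 0,"wz": 0,"grip": -1},
    {"tx": 0,"ty": 0,"tz": 0,"wx": 0,"wy": 0,"wz": 0,"grip": -1},
    {"tx": -8,"ty": 0,"tz": 0,"wx": 0,"wy": 0,"wz": 0,"grip": -1},
    {"tx": -16,"ty": 0,"tz": 0,"wx": 0,"wy": 0,"wz": 0,"grip": -1},
    {"tx": -22,"ty": 0,"tz": 0,"wx": 0,"wy": 0,"wz": 0,"grip": -1},
    {"tx": -26,"ty": 0,"tz": 0,"wx": 0,"wy": 0,"wz": 0,"grip": -1},
    {"tx": -28,"ty": 0,"tz": 0,"wx": 0,"wy": 0,"wz": 0,"grip": -1},
    {"tx": -29,"ty": 0,"tz": 0,"wx": 0,"wy": 0,"wz": 0,"grip": -1},
    {"tx": -29,"ty": 0,"tz": 0,"wx": 0,"wy": 0,"wz": 0,"grip": -1},
    {"tx": -29,"ty": 0,"tz": -20,"wx": 0,"wy": 0,"wz": 0,"grip": -1},
    {"tx": 0,"ty": 0,"tz": -60,"wx": 0,"wy": 0,"wz": 0,"grip": -1},
    {"tx": 40,"ty": 0,"tz": -80,"wx": 0,"wy": 0,"wz": 0,"grip": -1},
    {"tx": 80,"ty": 0,"tz": -80,"wx": 0,"wy": 0,"wz": 0,"grip": -1},
    {"tx": 120,"ty": 0,"tz": -80,"wx": 0,"wy": 0,"wz": 0,"grip": -1}
  ]
}}

```text
time_s: 16.93
tcp_pos: [0.5208, -0.0594, 0.145]
orientation: [2.251, 2.188, 0.004]
force: [0.7, -0.6, -0.8]
width: 1.0
finger_force: 0.0
```

>>> {"api": "apply_moves", "payload": {
  "series": [
    {"tx": 40,"ty": 0,"tz": 0,"wx": 0,"wy": 0,"wz": 0,"grip": -1},
    {"tx": 80,"ty": 0,"tz": 0,"wx": 0,"wy": 0,"wz": 0,"grip": -1},
    {"tx": 120,"ty": 0,"tz": 0,"wx": 0,"wy": 0,"wz": 0,"grip": -1},
    {"tx": 120,"ty": 0,"tz": 0,"wx": 0,"wy": 0,"wz": 0,"grip": -1}
  ]
}}

```text
time_s: 17.27
tcp_pos: [0.5229, 0.0654, 0.1427]
orientation: [-2.244, -2.197, -0.002]
force: [-0.4, 0.5, -0.1]
width: 0.998
finger_force: 0.0
```

```bash
python3 m.py pics/t3.png; python3 e.py
```

```text
yellow (array([ 516.2, -190.3]), [155.2, 312.9], -1.49)
tube (0.67, (array([ 522.8, -183.5]), [102.3, 273.4], -2.34))
tubescene (0.68, (array([ 508.7, -181.9]), [124.6, 323.5], -1.53))
17.4667 [0.5231 0.0589 0.1429] [-0.4  0.   0.4] [[0.027, 1.0, -0.0], [1.0, -0.027, -0.0], [-0.0, -0.0, -1.0]]
scene tube_end_a [261.9 154.1] 0.76 [ 0.3854 -0.1698  0.053 ]
scene tube_end_a [208.1 204.9] 0.71 [ 0.6509 -0.179   0.053 ]
scene tube [233.1 174.6] 0.76 [ 0.5115 -0.1922  0.053 ]
scene tube [203.5 241.2] 0.7 [ 0.7588 -0.106   0.053 ]
top tube_end_a [355.9 182.6] 0.62 [ 0.643  -0.2005  0.053 ]
top tube_end_a [354.  274.7] 0.59 [ 0.3917 -0.1834  0.053 ]
top tube [351.7 226. ] 0.62 [ 0.5231 -0.1833  0.053 ]
top tube [326.9 158.4] 0.35 [ 0.7135 -0.1232  0.053 ]
17.7667 [0.5232 0.0583 0.1431] [0.2 0.2 0.4]
```

View pics/t3.png

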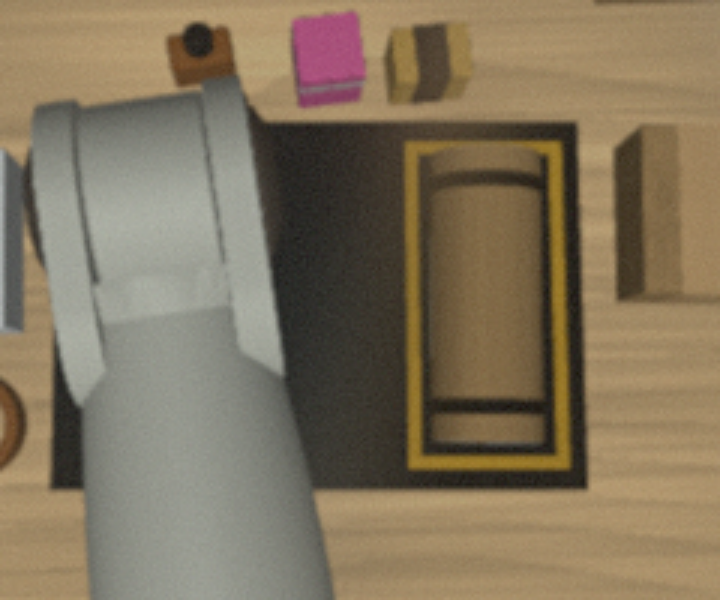

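The top view shows the tube (columns ~430–547 of the crop) well inside the yellow outline (405–570). Its centre is within about 7 mm of the bay's centre, it's at rest, and the hand is clear.

```bash
python3 -c "
from bench import env
print(env.hand_in())"
```

```text
the job is handed in; nothing more can be done
None
```

The tube lies at rest inside the yellow outline, within about 7 mm of its centre; the hand is clear, the last picture shows nothing else displaced, and the job was handed in at about 18 s.

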